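# Swing the clamped bench magnifier over the heatsink and lock it again

### The job

The bench magnifier is clamped in its stand: back its slanted wing screw off just enough to free the post (no more than half a turn), then swing the magnifier by its upright black handle until the lens is centred over the finned heatsink, and screw the clamp up firmly again so that the magnifier is locked there. Do not force the magnifier round while it is clamped, and leave the heatsink, the tape roll and the other things on the bench where they are.

Things in the scene. Friction and masses are not known exactly. Their poses are not given: they have to be found in the camera images.
- stand: Grey magnifier stand, fixed to the bench: round foot plate 136 mm across and 18 mm high, with a lug and threaded bush on its -x side. Origin on the post's vertical axis at the bench top; z up; -x points to the side on which the wing screw leans out.
- screw (a joint): Turn of the wing screw, rad: 0 = tight as found (starts at 0 to 0.08), positive = unscrewed, anticlockwise seen from outside. Right-hand thread, feed 2 mm per rad: the spindle presses on the post's steel dome below about 0.3, is clear of it above 0.4; hard stop at -0.15. About 0.25 N m turns it, 0.4 N m tightens it to 0; it stays where it is left.
- wing (a point): Middle of the wing: dark steel bar 72 long, 14 thick, 28 mm deep along the screw axis, 30 mm free beside it; behind it a 12 mm spindle. In the stand's frame it lies at (-0.074, 0, 0.127) m. Site z = outward screw axis = stand (-0.574, 0, 0.819), 35 deg off vertical; at screw 0 point x = stand (0.819, 0, 0.574), y = stand y; it turns with the screw. Bar's length: point (0.878, -0.479, 0).
- boom (a joint): Swing of the magnifier about the post's vertical axis in rad: 0 = arm along the stand's +x, positive to the stand's +y (anticlockwise from above). Stops at -1.5 and 1.5. When the screw is slack it turns with little friction (0.05 N m) and stays where it is left.
- handle (a point): Middle of the grip of the magnifier's upright black handle: round, 22 mm across, standing on the arm 88 mm from the post axis, its grip from 154 to 200 mm above the bench (a 28 mm collar below that); the point is 182 mm above the bench. The arm (18 mm wide, aluminium) has its top at 149 mm; the post head, 38 mm across, at 160 mm.
- lens (a point): Centre of the round magnifier lens (black rim 100 mm across, clear glass), 160 mm from the post axis along the arm and 139 mm above the bench.
- heatsink: Aluminium finned heatsink lying loose on the bench, block 66 x 66 mm, 34 mm high (90 mm over its clips), about 160 mm from the post axis to one side of the stand. Origin at the centre of its underside. To be looked at; not to be moved.
- tape: Roll of black tape lying loose and flat on the bench, 62 mm across, 19 mm high, about 160 mm from the post axis on the other side of the stand. Origin at the centre of its underside. Not to be moved.
- drive: Hard disk drive lying flat, 150 x 102 x 26 mm, bystander. Origin at the centre of its underside.
- screw_tub: Red open parts tub with screws, 71 x 105 x 41 mm, bystander. Origin at the centre of its underside.

How it is judged (in metres and radians):
On the way, in this order (a step that is already met when the one before it is completed fails the run):
1. the clamp screw is backed off until the post is free (value of joint screw above 0.4 rad), for 0.1 s.
2. with the clamp slack, the lens is brought over the heatsink (value of joint screw above 0.3 rad and horizontal distance between lens and heatsink below 0.022 m), for 0.2 s.
3. the clamp screw is tightened again (value of joint screw below 0.2 rad), for 0.2 s.
At the end, for the whole second after the job is handed in: the lens centre stands within 22 mm (seen from above) of the heatsink's centre, the wing screw is tight again (turned back to less than 0.2 rad), and the magnifier is still (horizontal distance between lens and heatsink below 0.022 m and value of joint screw below 0.2 rad and velocity of joint boom between -0.05 and 0.05 rad/s); the robot touches nothing.
It fails at once if the screw is backed off by more than half a turn (value of joint screw above 3.3 rad).
It fails at once if the magnifier is forced round while it is clamped (value of joint screw below 0.15 rad and (velocity of joint boom above 0.3 rad/s or velocity of joint boom below -0.3 rad/s)).
It fails at once if the heatsink or the tape roll is moved more than 15 mm (distance of any of heatsink, tape from where it was at the start of the episode above 0.015 m).
It fails at once if a bystander is moved more than 20 mm (distance of any of drive, screw_tub from where it was at the start of the episode above 0.02 m).
It also fails if it takes over 64 s, if anything falls off the work surface, if the arm or the gripper's body presses on something with over 40 N, if the wrist force passes 120 N, or if a joint passes its speed limit or range.

### The arm

A 7-joint arm with a two-finger parallel gripper is mounted at the origin on the work surface; the furniture and walls round the work are solid. World frame = base frame: x ahead of the robot, y to its left, z up, the work surface at z = 0. Lengths are in mm, angles in rad, forces in N, time in s.
With the tool pointing down it reaches from about 400 to 875 mm from the base axis. Payload 4.4 kg.
Tool frame: the origin (TCP) lies where the fingers leave the gripper's body, on its centre line; the fingertips stand 73 mm ahead of it and the grasp point (between the pads) lies 54 mm ahead of it; z points along the fingers, y is the line along which they close (so a half turn about z gives the same grasp; the last joint's range is limited). The gripper opens to 85 mm and grips with 20 to 120 N. Pads are 22 mm wide; open, the fingers measure 114 mm over their backs; the gripper's body (76 mm by 85 mm) begins 54 mm behind the grasp point. The pads swing forward as they close: fully open they stand 13 mm farther back than shut.
Start: joints at [-1.369, 0.628, 0.038, 1.517, -0.027, 0.996, -0.02], TCP at [171.974, 626.851, 303.913] pointing down, gripper open.
Joint ranges: [-3.06, 3.06], [-0.37, 2.12], [-1.25, 1.32], [0.18, 2.47], [-1.1, 4.24], [0.23, 1.98], [-2.94, 2.94]. Speed limits (rad/s): [2.57, 2.57, 3.14, 3.14, 3.14, 3.14, 3.14].

### API

Orientations are given as [roll, pitch, yaw] about the fixed x, y, z axes, in that order (R = Rz(yaw) Ry(pitch) Rx(roll)).
In Python, from cell import ctrl gives the robot as it stands.
- The arm moves only by the tool send_rows, never from a script. Its argument "rows" is a list that holds one entry, the list of rows, each a list of 6 numbers: the shift along the tool's x, y, z in cm, then the turn, a rotation vector about the tool's x, y, z in rad. In form: [[[tx, ty, tz, wx, wy, wz], ...]]. A call has 1 to 10 rows; each row is the pose to reach, as a shift and turn from the pose commanded when the call began, along the tool's axes at that moment; what a row does not reach only later rows make up. A row lasts 1/10 s, in which the tool goes at most 50 mm and 8.59 degrees, less where a joint would pass 70% of its speed; a pose out of reach is approached as far as the arm can. A call with a gripper value outside its range is refused whole. "grip" is the closure in counts, from 0 (fully open) to 255 (shut), set as the call begins (left out, the last holds). The fingers move at their own pace and stop on an object; the grip force is fixed at half the most. Time passes only in rows, so rows that repeat a pose let the fingers close. It gives the time, the measured TCP pose, the force, the opening and the grip force at its end, in the units of the state.
- ctrl.read_state(): the state, without advancing time (a new reading comes with each control period).
- ctrl.get_image(name): name is "scene" or "top" or "wrist"; returns a dict with "pixels" (400x640x3 uint8, red, green, blue), "fx", "fy", "cx", "cy" (pixels), "extrinsics" (4x4, takes a point from camera to world coordinates); the wrist camera has in their place "mount" (4x4, takes a point from camera to tool coordinates, whose origin is the TCP and whose axes are the flange's). Camera axes: x right, y up, looking along -z (the intrinsics and any distortion apply to the point x, -y, -z); pixel columns grow to the right and rows downward; lengths in mm; the calibration is good to about 2 mm. A picture is of the moment at which its call begins: read the wrist's pose just before it. There is no depth.
- ctrl.finish_job(): hands the job in; it is judged then, once.
The state is a dict: "clock": time; "qpos": joint angles; "qd": joint speeds; "tau": joint torques, N m; "eef_pos": TCP position; "tool_rot": TCP orientation; "force": force on the tool from outside, world axes, zero at the start; "torque": the same for the moment, N m; "width": finger opening in mm; "gripper_force": force on a finger pad.
Only numpy, scipy, OpenCV 4.12 (cv2) and the standard library are available. Lean on these libraries where they do the work, as an engineer would, in place of code of your own. Each camera call takes 0.05 s, during which the arm holds its last target. There are 200 camera calls.

## Working session

There is one attempt and no reset: what is moved stays moved. The work goes in short steps, Python scripts to look and compute and a tool call to move; the robot and the scene stay as the last step left them, time stands still between calls to the robot, and variables do not carry over. Pictures are saved under pics/ and viewed, at most 10 in all, crops included, and the job is handed in when it is done.

Besides the shell and the picture viewer there is one more tool, called after "Emit:" by a JSON object that holds its "api" and its "payload". send_rows: Moves the arm, as the interface text tells. Its arguments: {"type":"object","properties":{"rows":{"type":"array","items":{"type":"array","items":{"type":"array","items":{"type":"number"}}}},"grip":{"type":"number"}},"required":["rows"]}

```bash
mkdir -p pics; ls; cat > h.py <<'E'
import numpy as np,cv2
from cell import ctrl
from scipy.spatial.transform import Rotation as R
def tool():
    s=ctrl.read_state(); T=np.eye(4); T[:3,:3]=R.from_euler('xyz',s['tool_rot']).as_matrix(); T[:3,3]=s['eef_pos']; return s,T
def grab(n,f=None):
    s,T=tool(); im=ctrl.get_image(n); E=np.array(im['extrinsics']) if 'extrinsics' in im else T@np.array(im['mount'])
    if f: cv2.imwrite('pics/'+f,im['pixels'][:,:,::-1])
    return im,E
def ray(im,E,u,v):
    d=np.array([(u-im['cx'])/im['fx'],-(v-im['cy'])/im['fy'],-1]); return E[:3,3],E[:3,:3]@d
def onplane(im,E,u,v,z):
    o,d=ray(im,E,u,v); return o+d*(z-o[2])/d[2]
def proj(im,E,p):
    q=np.linalg.inv(E)@np.append(p,1); return im['cx']-im['fx']*q[0]/q[2], im['cy']+im['fy']*q[1]/q[2]
E
python3 - <<'E'
from h import *
print(ctrl.read_state())
for n in ('top','scene'):
    im,E=grab(n,n+'1.png'); print(n,{k:im[k] for k in im if k!='pixels'})
E
```

```text
pics
{'clock': 0.0, 'qpos': array([-1.36880922,  0.6293615 ,  0.03843823,  1.51838868, -0.02696885,
        0.9962947 , -0.01998928]), 'qd': array([ 0.00027052, -0.0002397 , -0.0001276 ,  0.00016146,  0.0006441 ,
       -0.00065183, -0.00133906]), 'tau': array([ 2.42167316e-04, -5.63410449e+01,  1.22656949e+00, -1.93432796e+01,
        1.11061797e-02,  1.09242156e-02,  5.61245599e-06]), 'eef_pos': array([171.83319316, 626.36079076, 302.97232534]), 'tool_rot': array([-3.13965903e+00,  5.07094994e-05,  2.87383581e+00]), 'force': array([-1.04356858,  0.44253767, -0.00613543]), 'torque': array([-0.00877448,  0.01181364, -0.05021665]), 'gripper_force': 0.0, 'width': 85.26764006936762}
top {'fx': 445.30975173676376, 'fy': 445.30975173676376, 'cx': 332.8847496900434, 'cy': 195.17172612526923, 'extrinsics': array([[-2.66896151e-02,  9.97367206e-01, -6.74264081e-02,
         4.95479077e+02],
       [-9.99475249e-01, -2.53858786e-02,  2.01192222e-02,
         2.84656217e+01],
       [ 1.83545739e-02,  6.79280004e-02,  9.97521376e-01,
         1.27751709e+03],
       [ 0.00000000e+00,  0.00000000e+00,  0.00000000e+00,
         1.00000000e+00]])}
scene {'fx': 427.4714627981835, 'fy': 427.4714627981835, 'cx': 319.1441030233777, 'cy': 203.0421968097934, 'extrinsics': array([[ 4.60039241e-01,  3.55801816e-01, -8.13491834e-01,
        -5.51599003e+02],
       [-8.87719672e-01,  1.65919692e-01, -4.29446667e-01,
        -5.76474783e+02],
       [-1.78235889e-02,  9.19715023e-01,  3.92181841e-01,
         6.96415661e+02],
       [ 0.00000000e+00,  0.00000000e+00,  0.00000000e+00,
         1.00000000e+00]])}
```

View pics/top1.png

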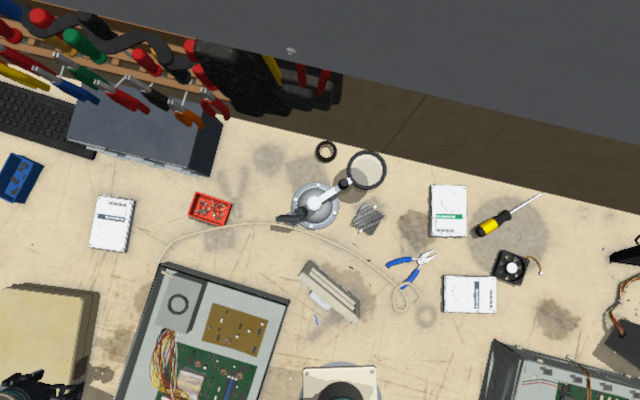

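View pics/scene1.png

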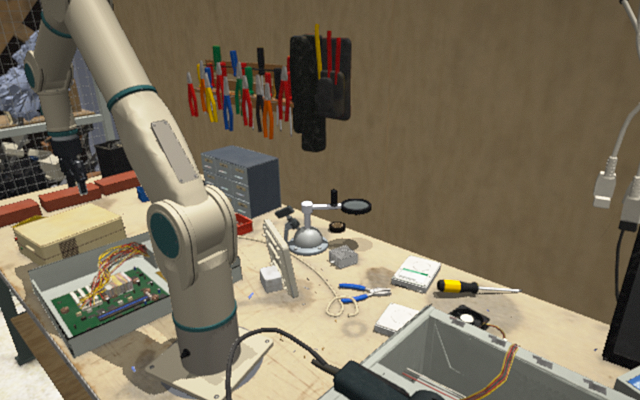

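The top view shows the stand at about (316,205), the wing at (292,217), the lens at (366,170), the heatsink at (368,219) and the tape at (325,151). Next I'll enlarge that area and measure it.

```bash
python3 - <<'E'
from h import *
im,E=grab('top')
p=im['pixels'][130:260,260:420,::-1]
cv2.imwrite('pics/top_z.png',cv2.resize(p,None,fx=5,fy=4.6,interpolation=cv2.INTER_CUBIC)[:598])
for n,u,v,z in [('foot',316,206,18),('lens',366.5,170.5,139),('handle',343.5,184,200),('heat',368,219,30),('tape',325.5,151.5,19),('wing',292,217,127),('tub',210,209,41)]:
    print(n,onplane(im,E,u,v,z).round(0))
E
```

```text
foot [551.  52.  18.]
lens [634. -83. 139.]
handle [595. -20. 200.]
heat [510. -93.  30.]
tape [706.  21.  19.]
wing [520. 112. 127.]
tub [549. 344.  41.]
```

View pics/top_z.png

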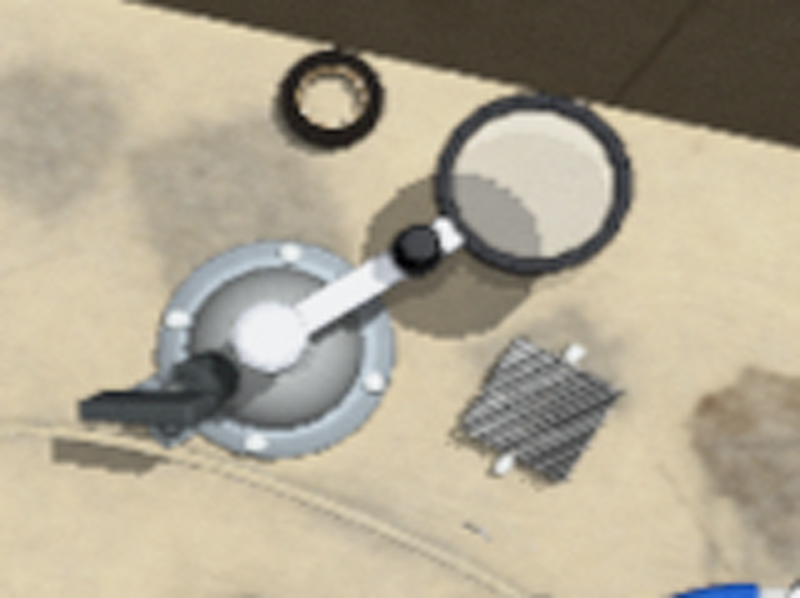

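Enlarged view: foot centre near (315.2,206.1), lens (367,170), heatsink (368.2,219.1), and the wing bar at about (288.5,218), lying almost horizontal in the image. I'll work out a standoff pose in front of the wing, along the screw axis.

```bash
cat >> h.py <<'E'
def wing_frame(phi,q=0):
    xs=np.array([np.cos(phi),np.sin(phi),0]); ys=np.array([-np.sin(phi),np.cos(phi),0]); zs=np.array([0,0,1.])
    a=-.574*xs+.819*zs; px=.819*xs+.574*zs
    b=.878*px-.479*ys; b=R.from_rotvec(a*q).apply(b)
    return xs,ys,a,b
def wing_pos(P,phi,q=0):
    xs,ys,a,b=wing_frame(phi,q); return np.array([P[0],P[1],0])-74*xs+np.array([0,0,127])+a*2*q
def delta(p,z,x):
    s,T=tool(); z=z/np.linalg.norm(z); x=x-z*(x@z); x/=np.linalg.norm(x)
    for sg in (1,-1):
        M=np.c_[sg*x,np.cross(z,sg*x),z]; d=T[:3,:3].T@(p-T[:3,3]); 
        print('shift cm',(d/10).round(2),'rot',R.from_matrix(T[:3,:3].T@M).as_rotvec().round(3))
E
python3 - <<'E'
from h import *
im,E=grab('top')
P=onplane(im,E,315.2,206.1,18); L=onplane(im,E,367,170,139); H=onplane(im,E,368.2,219.1,34); W=onplane(im,E,288.5,218,127); t=onplane(im,E,325.5,151,19)
for n,p in zip('PLHWt',(P,L,H,W,t)): print(n,p.round(1), np.hypot(*(p-P)[:2]).round(1), np.arctan2(*(p-P)[1::-1]).round(3))
phi=np.arctan2(*(P-W)[1::-1]); xs,ys,a,b=wing_frame(phi); w=wing_pos(P,phi); print(phi,w,b,a)
delta(w+a*174,-a,b)
E
```

```text
P [550.9  53.9  18. ] 0.0 0.0
L [635.2 -84.1 139. ] 161.7 -1.023
H [510.1 -93.5  34. ] 152.9 -1.841
W [517.2 121.2 127. ] 75.2 2.035
t [707.3  20.8  19. ] 159.8 -0.209
-1.1064843539053335 [517.77738451 120.07091655 127.        ] [-0.10627774 -0.8574526   0.503972  ] [-0.25704163  0.51323055  0.819     ]
shift cm [-40.08 -32.26   3.42] rot [ 0.689  0.117 -1.74 ]
shift cm [-40.08 -32.26   3.42] rot [ 0.11  -0.648  1.294]
```

Emit:
{"api": "send_rows", "payload": {"rows": [[[-40,-32,3.4,0.11,-0.648,1.294],[-40,-32,3.4,0.11,-0.648,1.294],[-40,-32,3.4,0.11,-0.648,1.294],[-40,-32,3.4,0.11,-0.648,1.294],[-40,-32,3.4,0.11,-0.648,1.294],[-40,-32,3.4,0.11,-0.648,1.294],[-40,-32,3.4,0.11,-0.648,1.294],[-40,-32,3.4,0.11,-0.648,1.294],[-40,-32,3.4,0.11,-0.648,1.294],[-40,-32,3.4,0.11,-0.648,1.294]]], "grip": 90}}

```text
clock: 1.2
eef_pos: [465.8, 222.8, 270.4]
tool_rot: [2.815, 0.527, 1.444]
force: [0.8, 0.3, 0.3]
width: 55.4
gripper_force: 0.0
```

Emit:
{"api": "send_rows", "payload": {"rows": [[[0,0,0,0,0,0],[0,0,0,0,0,0],[0,0,0,0,0,0]]]}}

```text
clock: 1.5
eef_pos: [464.8, 224.4, 270.4]
tool_rot: [2.819, 0.526, 1.45]
force: [0.5, 0.3, 0.2]
width: 55.4
gripper_force: 0.0
```

```bash
python3 - <<'E'
from h import *
s,T=tool(); print(s['clock'],s['qpos'].round(2),s['eef_pos'],s['width'])
P=np.array([551,53.9]);phi=-1.085
xs,ys,a,b=wing_frame(phi); w=wing_pos(P,phi); delta(w+a*174,-a,b)
im,E=grab('wrist','w1.png')
print(proj(im,E,w+a*14),[proj(im,E,w+a*14+k*36*b) for k in(-1,1)])
E
```

```text
1.5 [-1.27  0.7   0.75  1.93  0.21  0.77 -0.82] [464.75348136 224.43052737 270.44986993] 55.39940874188404
shift cm [-1.34  0.39  1.06] rot [0.005 0.016 3.125]
shift cm [-1.34  0.39  1.06] rot [-0.01   0.003 -0.016]
(np.float64(324.2241521594399), np.float64(221.4741740066961)) [(np.float64(323.8570410414049), np.float64(177.20814067092078)), (np.float64(324.5615552449185), np.float64(262.15803100711383))]
```

View pics/w1.png

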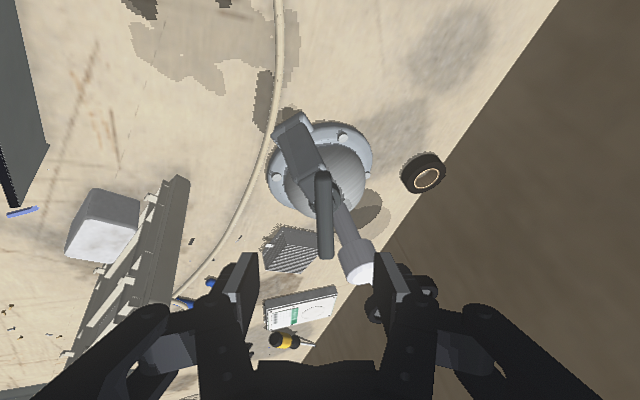

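The wrist view shows the wing bar at about (324,215), from v≈172 to v≈258. That is within a few pixels of the prediction. I'll compare the outlines more exactly.

```bash
python3 - <<'E'
from h import *
im,E=grab('wrist')
g=cv2.cvtColor(im['pixels'],cv2.COLOR_RGB2GRAY)
m=(g<85).astype('uint8'); m[:165]=0;m[262:]=0;m[:,:305]=0;m[:,345:]=0
n,l,st,c=cv2.connectedComponentsWithStats(m); i=1+st[1:,4].argmax(); print(st[i],c[i])
for v in range(160,270,8): print(v,g[v,304:348:2])
print([ (u,int(g[u,325])) for u in range(160,270,3)])
for phi in(-1.085,-1.065,-1.105):
    xs,ys,a,b=wing_frame(phi); w=wing_pos([551,53.9],phi); t=np.cross(a,b)
    for k in (14,-14):
        print(phi,k,[np.round(proj(im,E,w+a*k+i*36*b+j*7*t)).tolist() for i in(-1,1) for j in (-1,1)])
E
```

```text
[305 169  35  90 609] [321.09359606 200.45484401]
160 [ 88  89  89  89  89  89  89  89  86  74 117 118 119 114 117 118 118 119
 120 118 123 121]
168 [ 90  89  89  88  91  95 100 104 118 181 160 121 124 137 137 143 140 143
 144 141 142 140]
176 [ 99  91  80  91  96  84  56  58  60  60  60  60  57  52 157 158 157 160
 158 155 159 157]
184 [101 101 101 101 102  68  75  88  92  94  97  97  96  94  59  52 117 179
 174 172 174 177]
192 [ 89 101 101 102 102  84  70  85  92  94  97  97  96  93 112  96  99  57
 123 196 196 185]
200 [159 167 102  97 103  76  70  82  93  94  97  98  97  94  81  77 100 100
  88  98 161 171]
208 [160 164 173 136  83  78  66  79  93  94  97  99  98  93  78  95  96 104
 113 110 106  91]
216 [201 184 151 160 169 181  84  77  91  94  98 101 100  94  76 109 107 112
 110 112 111 111]
224 [192 194 187 182 174 182 115  73  88  94  98 100 101  95  84  98 108 109
 109 112 112 113]
232 [107 101  98 114  91  84 117  69  86  95  97 101 102  96  87  88  91 104
 109 108 113 113]
240 [107 107 107 107 108 108 112  67  84  93  97 102 102  98  90 194 177 182
 104 108 110 109]
248 [
[... 455 characters left out ...]
99), (208, 99), (211, 99), (214, 100), (217, 100), (220, 100), (223, 100), (226, 101), (229, 101), (232, 100), (235, 99), (238, 98), (241, 98), (244, 99), (247, 99), (250, 100), (253, 99), (256, 98), (259, 112), (262, 204), (265, 206), (268, 203)]
-1.085 14 [[315.0, 178.0], [333.0, 177.0], [316.0, 262.0], [333.0, 262.0]]
-1.085 -14 [[315.0, 170.0], [332.0, 170.0], [316.0, 248.0], [332.0, 248.0]]
-1.065 14 [[312.0, 179.0], [330.0, 178.0], [315.0, 263.0], [332.0, 263.0]]
-1.065 -14 [[313.0, 171.0], [330.0, 171.0], [316.0, 249.0], [331.0, 248.0]]
-1.105 14 [[317.0, 176.0], [336.0, 176.0], [317.0, 261.0], [334.0, 262.0]]
-1.105 -14 [[317.0, 169.0], [334.0, 169.0], [317.0, 247.0], [332.0, 247.0]]
```

Prediction matches to about 1 mm with phi = -1.085, so I'll approach and grip the wing.

Emit:
{"api": "send_rows", "payload": {"rows": [[[-1.34,0.39,3,0,0,-0.016],[-1.34,0.39,6,0,0,-0.016],[-1.34,0.39,8,0,0,-0.016],[-1.34,0.39,10,0,0,-0.016],[-1.34,0.39,11.5,0,0,-0.016],[-1.34,0.39,13,0,0,-0.016],[-1.34,0.39,13,0,0,-0.016],[-1.34,0.39,13,0,0,-0.016]]]}}

```text
clock: 2.4
eef_pos: [500.8, 146.2, 172.2]
tool_rot: [2.827, 0.531, 1.466]
force: [-0.2, -1.1, 0.2]
width: 55.7
gripper_force: 0.0
```

```bash
python3 - <<'E'
from h import *
xs,ys,a,b=wing_frame(-1.085); w=wing_pos([551,53.9],-1.085); delta(w+a*54,-a,b)
s,T=tool(); print(s['force'],s['qpos'].round(2))
grab('wrist','w2.png')
E
```

```text
shift cm [0.11 0.09 0.08] rot [0.006 0.016 3.14 ]
shift cm [0.11 0.09 0.08] rot [-0.01   0.004 -0.001]
[-0.16695146 -1.08849946  0.19373643] [-1.08  0.86  0.7   2.04  0.22  0.45 -0.78]
```

View pics/w2.png

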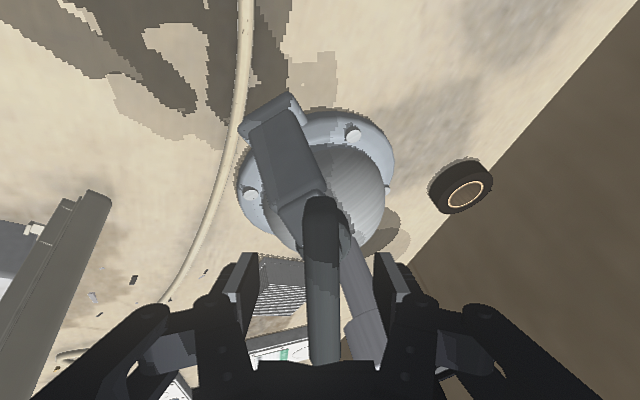

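The bar (u≈322) sits between the pads at u≈245 and 385. Closing.

Emit:
{"api": "send_rows", "payload": {"rows": [[[0.1,0.1,0.1,0,0,0],[0.1,0.1,0.1,0,0,0],[0.1,0.1,0.1,0,0,0],[0.1,0.1,0.1,0,0,0],[0.1,0.1,0.1,0,0,0],[0.1,0.1,0.1,0,0,0],[0.1,0.1,0.1,0,0,0],[0.1,0.1,0.1,0,0,0]]], "grip": 255}}

```text
clock: 3.25
eef_pos: [503.9, 146.5, 171.9]
tool_rot: [2.823, 0.53, 1.466]
force: [2.0, 1.7, 5.8]
width: 13.6
gripper_force: 59.5
```

Emit:
{"api": "send_rows", "payload": {"rows": [[[0,0,-0.02,0,0,-0.1],[0,0,-0.04,0,0,-0.2],[0,0,-0.06,0,0,-0.3],[0,0,-0.08,0,0,-0.4],[0,0,-0.1,0,0,-0.5],[0,0,-0.12,0,0,-0.6],[0,0,-0.14,0,0,-0.7],[0,0,-0.16,0,0,-0.8],[0,0,-0.16,0,0,-0.8],[0,0,-0.16,0,0,-0.8]]]}}

```text
clock: 4.25
eef_pos: [504.6, 147.7, 173.4]
tool_rot: [-2.934, 0.578, 2.415]
force: [6.7, -0.7, 1.9]
width: 13.2
gripper_force: 58.7
```

```bash
python3 - <<'E'
from h import *
s,T=tool(); print(s['force'],s['torque'],s['qpos'].round(2),s['width'])
xs,ys,a,b=wing_frame(-1.085,.8); w=wing_pos([551,53.9],-1.085,.8); delta(w+a*54,-a,b)
E
```

```text
[ 6.6873247  -0.71652333  1.91463827] [ 0.25683271 -1.58103558  1.25940233] [-0.97  0.8   0.51  2.03  0.53  0.52 -0.28] 13.177872114734484
shift cm [ 0.23 -0.22 -0.01] rot [-0.004  0.008  3.139]
shift cm [ 0.23 -0.22 -0.01] rot [-0.005 -0.003 -0.003]
```

Emit:
{"api": "send_rows", "payload": {"rows": [[[0,0,-0.16,0,0,0],[0,0,0,0,0,0],[0,0,0,0,0,0],[0,0,0,0,0,0],[0,0,0,0,0,0],[0,0,-2,0,0,0],[0,0,-5,0,0,0],[0,0,-9,0,0,0],[0,0,-12,0,0,0],[0,0,-12,0,0,0]]], "grip": 90}}

```text
clock: 5.25
eef_pos: [471.4, 211.3, 272.9]
tool_rot: [-2.936, 0.575, 2.415]
force: [0.3, 0.2, -0.5]
width: 55.4
gripper_force: 0.0
```

```bash
python3 - <<'E'
from h import *
im,E=grab('wrist','w3.png')
for q in (.5,.65,.8,.9):
    xs,ys,a,b=wing_frame(-1.085,q); w=wing_pos([551,53.9],-1.085,q); t=np.cross(a,b)
    print(q,[np.round(proj(im,E,w+a*14+i*36*b+j*7*t)).tolist() for i in(-1,1) for j in (-1,1)])
# handle target: tool vertical, closing direction tangential? keep yaw near current
P=np.array([550.9,53.9]); L=np.array([635.2,-84.1]); th=np.arctan2(*(L-P)[::-1]); h=P+88*np.array([np.cos(th),np.sin(th)]); print('handle',h)
r=np.array([np.cos(th),np.sin(th),0]); 
delta(np.array([h[0],h[1],182+54+90]),np.array([0,0,-1.]),r)
E
```

```text
0.5 [[319.0, 163.0], [337.0, 169.0], [292.0, 249.0], [309.0, 254.0]]
0.65 [[312.0, 163.0], [331.0, 166.0], [299.0, 252.0], [316.0, 254.0]]
0.8 [[304.0, 164.0], [323.0, 164.0], [305.0, 254.0], [323.0, 254.0]]
0.9 [[299.0, 165.0], [318.0, 163.0], [310.0, 254.0], [327.0, 253.0]]
handle [596.77439305 -21.19687119]
shift cm [-23.7   -6.84  10.54] rot [-0.864 -0.169 -2.783]
shift cm [-23.7   -6.84  10.54] rot [-0.117  0.599  0.226]
```

View pics/w3.png

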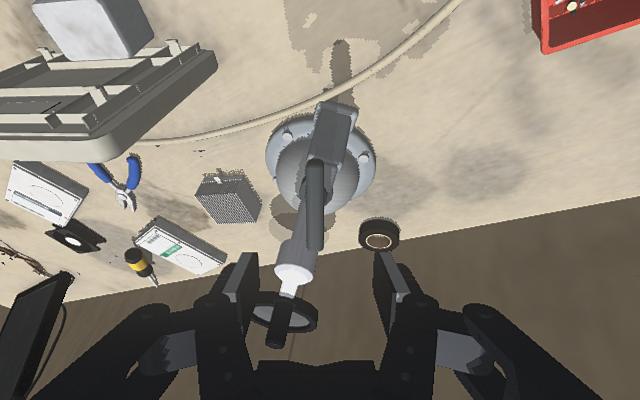

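The bar now points as predicted for screw ≈0.8 (u≈315, v 160–250), so the post is free. Going over the handle.

Emit:
{"api": "send_rows", "payload": {"rows": [[[0,0,-4,0,0,0],[-6,-2,-1,-0.03,0.15,0.06],[-12,-4,3,-0.06,0.3,0.12],[-18,-5,6,-0.09,0.45,0.18],[-22,-6.5,9,-0.117,0.599,0.226],[-23.7,-6.84,10.5,-0.117,0.599,0.226],[-23.7,-6.84,10.5,-0.117,0.599,0.226],[-23.7,-6.84,10.5,-0.117,0.599,0.226],[-23.7,-6.84,10.5,-0.117,0.599,0.226]]]}}

```text
clock: 6.2
eef_pos: [595.7, -26.4, 324.1]
tool_rot: [-3.135, 0.001, 2.11]
force: [-0.2, 0.3, -0.5]
width: 55.1
gripper_force: 0.0
```

```bash
python3 - <<'E'
from h import *
s,T=tool(); print(s['eef_pos'],s['qpos'].round(2))
im,E=grab('wrist','w4.png'); print([proj(im,E,np.array([596.8,-21.2,z])) for z in(200,154)])
P=np.array([550.9,53.9]); th=-1.023; r=np.array([np.cos(th),np.sin(th),0]); h=P+88*r[:2]
delta(np.array([h[0],h[1],182+54]),np.array([0,0,-1.]),r)
E
```

```text
[595.69807361 -26.4106034  324.09218552] [-0.14  0.54  0.21  1.65 -0.13  0.97  0.66]
[(np.float64(324.7327188783258), np.float64(221.58994734685555)), (np.float64(323.572751334099), np.float64(201.14854123934697))]
shift cm [0.1  0.29 8.82] rot [-1.000e-03  1.000e-02  3.138e+00]
shift cm [0.1  0.29 8.82] rot [-0.006 -0.001 -0.004]
```

View pics/w4.png

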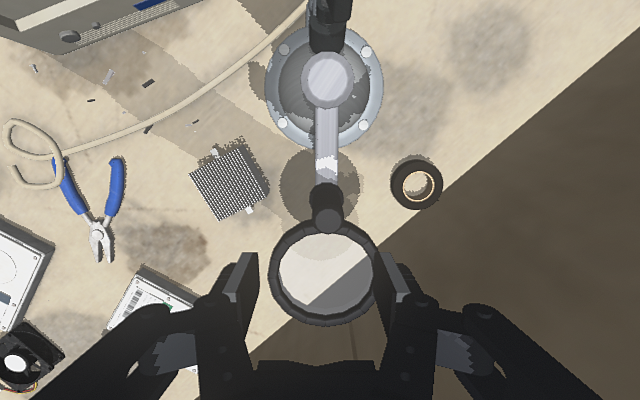

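Handle top at (328,218), close to the prediction. The heatsink's corners are roughly (190,172), (238,137), (268,185) and (220,220). Descending and gripping.

Emit:
{"api": "send_rows", "payload": {"rows": [[[0.1,0.3,3,0,0,0],[0.1,0.3,6,0,0,0],[0.1,0.3,8,0,0,0],[0.1,0.3,8.8,0,0,0],[0.1,0.3,8.8,0,0,0],[0.1,0.3,8.8,0,0,0]]]}}

```text
clock: 6.85
eef_pos: [598.3, -19.3, 238.6]
tool_rot: [-3.139, 0.002, 2.119]
force: [0.6, 0.3, -0.5]
width: 55.4
gripper_force: 0.0
```

Emit:
{"api": "send_rows", "payload": {"rows": [[[0,0,0,0,0,0],[0,0,0,0,0,0],[0,0,0,0,0,0],[0,0,0,0,0,0],[0,0,0,0,0,0],[0,0,0,0,0,0],[0,0,0,0,0,0]]], "grip": 255}}

```text
clock: 7.55
eef_pos: [598.7, -20.3, 239.3]
tool_rot: [-3.141, 0.002, 2.117]
force: [-0.7, 1.1, 6.2]
width: 20.1
gripper_force: 58.6
```

```bash
python3 - <<'E'
from h import *
s,T=tool(); print(s['eef_pos'],s['force'],s['width'])
# heatsink/foot from w4 view (pose then)
im=ctrl.get_image('wrist'); T4=np.eye(4); T4[:3,:3]=R.from_euler('xyz',[-3.135,.001,2.11]).as_matrix(); T4[:3,3]=[595.7,-26.4,324.1]
E4=T4@np.array(im['mount'])
P=onplane(im,E4,325.3,86.5,19)[:2]; H=onplane(im,E4,229,179,34)[:2]; L=onplane(im,E4,322.5,272,139)[:2]
print(P,H,L); 
P=(P+[550.9,53.9])/2; H=(H+[510.1,-93.5])/2
print(np.hypot(*(H-P)))
g=s['eef_pos'][:2]; th=np.arctan2(*(g-P)[::-1]); r=np.hypot(*(g-P)); th1=np.arctan2(*(H-P)[::-1]); print(th,r,th1,th1-th)
for k in range(1,9):
    t=th+(th1-th)*k/8; p=np.append(P+r*np.array([np.cos(t),np.sin(t)]),T[2,3]); print(k,(T[:3,:3].T@(p-T[:3,3])/10).round(2))
E
```

```text
[598.73559978 -20.30706479 239.25804294] [-0.7102323   1.14105649  6.20176309] 20.122329953139058
[552.81480185  58.95276219] [510.03143682 -84.02659088] [632.71051843 -81.53517268]
151.08470107642358
-1.0223841643667297 89.91989349466337 -1.8510619826387567 -0.8286778182720269
1 [ 0.05 -0.93  0.  ]
2 [ 0.19 -1.85  0.  ]
3 [ 0.42 -2.75  0.  ]
4 [ 0.75 -3.62  0.  ]
5 [ 1.17 -4.45  0.  ]
6 [ 1.67 -5.24  0.  ]
7 [ 2.25 -5.97  0.  ]
8 [ 2.9  -6.63  0.  ]
```

Emit:
{"api": "send_rows", "payload": {"rows": [[[0.05,-0.93,0,0,0,0],[0.19,-1.85,0,0,0,0],[0.42,-2.75,0,0,0,0],[0.75,-3.62,0,0,0,0],[1.17,-4.45,0,0,0,0],[1.67,-5.24,0,0,0,0],[2.25,-5.97,0,0,0,0],[2.9,-6.63,0,0,0,0],[2.9,-6.63,0,0,0,0],[2.9,-6.63,0,0,0,0]]]}}

```text
clock: 8.6
eef_pos: [529.0, -30.1, 239.4]
tool_rot: [3.139, 0.005, 2.115]
force: [5.4, 1.3, 1.9]
width: 19.9
gripper_force: 59.5
```

Emit:
{"api": "send_rows", "payload": {"rows": [[[0,0,0,0,0,0],[0,0,0,0,0,0],[0,0,0,0,0,0],[0,0,0,0,0,0],[0,0,0,0,0,0]]], "grip": 90}}

```text
clock: 9.1
eef_pos: [526.1, -30.1, 238.0]
tool_rot: [-3.138, 0.001, 2.117]
force: [-0.3, 1.3, 0.3]
width: 55.4
gripper_force: 0.0
```

Emit:
{"api": "send_rows", "payload": {"rows": [[[0,0,-3,0,0,0],[0,0,-6,0,0,0],[0,0,-9,0,0,0],[0,0,-12,0,0,0],[0,0,-12,0,0,0]]]}}

```text
clock: 9.6
eef_pos: [528.4, -30.0, 362.0]
tool_rot: [3.138, 0.005, 2.117]
force: [0.6, -1.5, -0.1]
width: 55.2
gripper_force: 0.0
```

```bash
python3 - <<'E'
from h import *
im,E=grab('wrist','w5.png')
s,T=tool();print(s['clock'],s['eef_pos'])
q=.8; P=[551,53.9]
xs,ys,a,b=wing_frame(-1.085,q); w=wing_pos(P,-1.085,q); delta(w+a*150,-a,b)
E
```

```text
9.65 [527.36146474 -29.8234696  359.8863772 ]
shift cm [22.03  7.34 10.8 ] rot [-0.863 -0.158  2.777]
shift cm [22.03  7.34 10.8 ] rot [ 0.11  -0.599 -0.233]
```

View pics/w5.png

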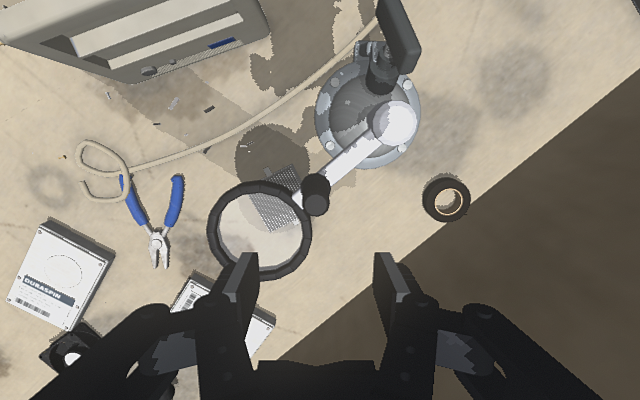

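Lens centre is at about (259,230), over the heatsink; the heatsink shows through it up to (300,200). I'll move to the wing standoff and check from the top camera.

Emit:
{"api": "send_rows", "payload": {"rows": [[[4,1.3,0,0.02,-0.1,-0.04],[8,2.6,2,0.04,-0.2,-0.08],[12,4,4,0.06,-0.32,-0.13],[16,5.4,6.5,0.08,-0.45,-0.18],[20,6.7,9,0.1,-0.55,-0.21],[22,7.3,10.8,0.11,-0.599,-0.233],[22,7.3,10.8,0.11,-0.599,-0.233],[22,7.3,10.8,0.11,-0.599,-0.233],[22,7.3,10.8,0.11,-0.599,-0.233]]]}}

```text
clock: 10.55
eef_pos: [474.8, 193.8, 250.0]
tool_rot: [-2.933, 0.577, 2.417]
force: [-0.3, -0.6, 1.0]
width: 55.5
gripper_force: 0.0
```

```bash
python3 - <<'E'
from h import *
im,E=grab('top')
p=im['pixels'][150:260,260:420,::-1]
cv2.imwrite('pics/top2.png',cv2.resize(p,None,fx=5,fy=5,interpolation=cv2.INTER_CUBIC))
print('H proj at z34',proj(im,E,np.array([510.1,-91,34])))
for d in (-1.841,): 
    print('lens expected px', proj(im,E,np.array([551+160*np.cos(d),54+160*np.sin(d),139])))
q=.8; xs,ys,a,b=wing_frame(-1.085,q); w=wing_pos([551,53.9],-1.085,q); delta(w+a*54,-a,b)
E
```

```text
H proj at z34 (np.float64(367.32182305636286), np.float64(219.106733727533))
lens expected px (np.float64(374.8509482454138), np.float64(219.13179165233905))
shift cm [0.02 0.25 9.43] rot [-0.005  0.006  3.14 ]
shift cm [0.02 0.25 9.43] rot [-0.004 -0.003 -0.002]
```

View pics/top2.png

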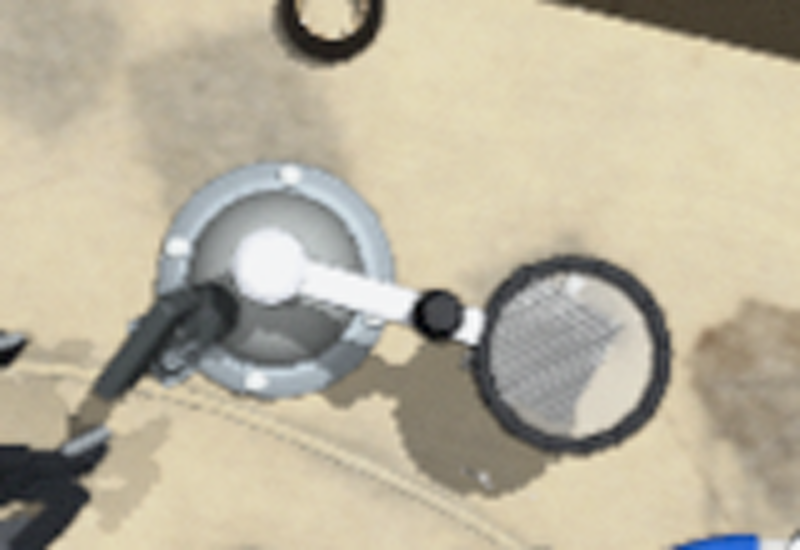

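From the top the lens centre is at about (374.2,220.8), which is ~9 mm from the heatsink centre at most and within tolerance. Re-gripping the wing.

Emit:
{"api": "send_rows", "payload": {"rows": [[[0,0.2,3,0,0,0],[0,0.2,5,0,0,0],[0,0.2,7,0,0,0],[0,0.2,8.5,0,0,0],[0,0.2,9.4,0,0,0],[0,0.2,9.4,0,0,0],[0,0.2,9.4,0,0,0]]]}}

```text
clock: 11.3
eef_pos: [501.1, 149.2, 172.8]
tool_rot: [-2.935, 0.577, 2.418]
force: [0.5, -0.4, 0.0]
width: 55.5
gripper_force: 0.0
```

Emit:
{"api": "send_rows", "payload": {"rows": [[[0,0,0,0,0,0],[0,0,0,0,0,0],[0,0,0,0,0,0],[0,0,0,0,0,0],[0,0,0,0,0,0],[0,0,0,0,0,0],[0,0,0,0,0,0],[0,0,0,0,0,0]]], "grip": 255}}

```text
clock: 12.1
eef_pos: [501.3, 150.7, 172.4]
tool_rot: [-2.936, 0.577, 2.421]
force: [0.1, 4.8, 6.0]
width: 13.2
gripper_force: 61.1
```

Emit:
{"api": "send_rows", "payload": {"rows": [[[0,0,0.02,0,0,0.1],[0,0,0.04,0,0,0.2],[0,0,0.06,0,0,0.3],[0,0,0.08,0,0,0.4],[0,0,0.1,0,0,0.5],[0,0,0.12,0,0,0.6],[0,0,0.14,0,0,0.7],[0,0,0.16,0,0,0.78],[0,0,0.16,0,0,0.78],[0,0,0.16,0,0,0.78]]]}}

```text
clock: 13.1
eef_pos: [503.2, 150.7, 171.3]
tool_rot: [2.83, 0.531, 1.495]
force: [3.0, 5.0, 4.1]
width: 13.2
gripper_force: 61.1
```

```bash
python3 - <<'E'
from h import *
s,T=tool(); print(s['force'],s['torque'],s['width'])
q=.0; xs,ys,a,b=wing_frame(-1.085,q); w=wing_pos([551,53.9],-1.085,q); delta(w+a*54,-a,b)
print('moment about axis', s['torque']@a)
E
```

```text
[2.96091096 5.00406794 4.06701498] [ 1.20929973 -0.83454778  0.79502898] 13.166959277918014
shift cm [-0.34 -0.15  0.17] rot [ 7.000e-03  2.000e-03 -3.119e+00]
shift cm [-0.34 -0.15  0.17] rot [ 0.001 -0.004  0.022]
moment about axis -0.0965813716273156
```

Emit:
{"api": "send_rows", "payload": {"rows": [[[0,0,0.01,0,0,0.03],[0,0,0.01,0,0,0.06],[0,0,0.02,0,0,0.08],[0,0,0.02,0,0,0.08],[0,0,0.02,0,0,0.08]]]}}

```text
clock: 13.6
eef_pos: [503.3, 150.7, 171.2]
tool_rot: [2.787, 0.505, 1.409]
force: [2.7, 3.8, 5.4]
width: 13.1
gripper_force: 61.2
```

Emit:
{"api": "send_rows", "payload": {"rows": [[[0,0,0,0,0,0],[0,0,0,0,0,0],[0,0,0,0,0,0],[0,0,0,0,0,0],[0,0,-2,0,0,0],[0,0,-5,0,0,0],[0,0,-9,0,0,0],[0,0,-12,0,0,0],[0,0,-12,0,0,0],[0,0,-12,0,0,0]]], "grip": 90}}

```text
clock: 14.6
eef_pos: [469.2, 209.4, 269.0]
tool_rot: [2.791, 0.508, 1.407]
force: [-0.5, -0.6, -0.6]
width: 55.5
gripper_force: 0.0
```

```bash
python3 - <<'E'
from h import *
im,E=grab('wrist')
for q in (-.1,0,.2,.4):
    xs,ys,a,b=wing_frame(-1.085,q); w=wing_pos([551,53.9],-1.085,q); t=np.cross(a,b)
    print(q,[np.round(proj(im,E,w+a*14+i*36*b+j*7*t)).tolist() for i in(-1,1) for j in (-1,1)])
it,Et=grab('top'); 
A=cv2.resize(im['pixels'][100:300,200:440,::-1],(480,400)); B=cv2.resize(it['pixels'][150:250,260:420,::-1],(640,400),interpolation=cv2.INTER_CUBIC)[:,320-0:640]
cv2.imwrite('pics/fin.png',np.hstack([A,B]))
E
```

```text
-0.1 [[312.0, 165.0], [331.0, 165.0], [308.0, 255.0], [326.0, 256.0]]
0 [[307.0, 166.0], [326.0, 165.0], [313.0, 256.0], [330.0, 255.0]]
0.2 [[297.0, 169.0], [316.0, 164.0], [322.0, 256.0], [339.0, 252.0]]
0.4 [[289.0, 174.0], [306.0, 166.0], [331.0, 255.0], [347.0, 248.0]]
```

View pics/fin.png

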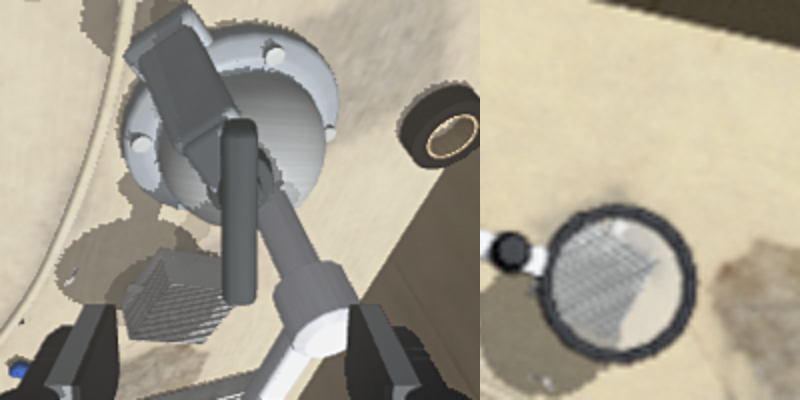

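The bar runs from about (320,162) to (320,250), which matches screw ≈ -0.06, so it's tight. The lens is unchanged over the heatsink and the gripper is clear.

```bash
python3 -c "
from cell import ctrl
print(ctrl.finish_job())"
```

```text
the job is handed in; nothing more can be done
None
```

The job is handed in; no pass or fail verdict came back. By my camera estimates, I backed the screw off about 0.8 rad, swung the lens to within about 9 mm of the heatsink's centre, and retightened the screw to about -0.06 rad, with the gripper clear.

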